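Find the release notch of the vial carriage lock and slide the carriage out

ROBOT

A 6-joint arm with a two-finger parallel gripper is mounted at the origin on the work surface. World frame = base frame: x ahead of the robot, y to its left, z up, the work surface at z = 0. Lengths are in m, angles in rad, forces in N, time in s.
With the tool pointing down it reaches from about 0.275 to 0.825 m from the base axis. Payload 4.9 kg.
Tool frame: the origin (TCP) lies midway between the tips of the shut fingers; the grasp point (between the pads) lies 19 mm behind it (grip_point_offset is the distance from the TCP to the grasp point, in m); z points along the fingers, x is the direction in which the jaws open and shut, and the axes are right-handed (so a half turn about z gives the same grasp; the last joint's range is limited). The gripper opens to 85 mm and grips with 20 to 120 N. Pads are 22 mm wide; open, the fingers measure 114 mm over their backs; the gripper's body (76 mm by 85 mm) begins 54 mm behind the grasp point. The pads swing forward as they close: fully open they stand 13 mm farther back than shut.
Start: joints at [1.04, 0.326, -0.193, 1.052, 0, 1.437], TCP at [0.213, 0.507, 0.231] pointing down, gripper open.
Joint ranges: [-2.65, 2.65], [-0.97, 1.79], [-1.3, 1.35], [-1.93, 2.1], [-1.47, 1.37], [-3.14, 3.14]. Speed limits (rad/s): [2.57, 2.57, 3.14, 3.14, 3.14, 3.14].

INTERFACE

Orientations are given as a rotation vector (axis times angle).
In Python, from cell import * gives the robot as it stands. Calls block until the motion is done:
- movep(position, orientation): joint-space move of the TCP to a pose.
- move_l(position, velocity=0.15, rot=None, until_force=None): straight line of the TCP; rot=None keeps the orientation; velocity is the mean speed in m/s. With until_force (N) it stops when the force on the tool has changed by that much, and returns True; else False.
- set_joints(angles): joint-space move.
- let_go() and grab(newtons=None): open the fingers fully, or close them until they stop; newtons is the grip in N (None keeps the last).
- sleep(seconds).
- ik(position, orientation): joint angles nearest the present ones, or None.
- get_state(): the state.
- grab_frame(name): name is "scene" or "top" or "wrist"; returns a dict with "img" (480x640x3 uint8, red, green, blue), "fx", "fy", "cx", "cy" (pixels), "cam_to_world" (4x4, takes a point from camera to world coordinates); the wrist camera has in their place "T_tool_cam" (4x4, takes a point from camera to tool coordinates, whose origin is the TCP and whose axes are the tool frame's). Camera axes: x right, y down, z forward; pixel columns grow to the right and rows downward; lengths in m; the calibration is good to about 2 mm. A picture is of the moment at which its call begins: read the wrist's pose just before it. There is no depth.
A pose or a line that the arm cannot do raises MotionError and nothing moves.
- sign_off(): hands the job in, once; it reports no verdict.
Trained networks look in the newest picture that a camera, given by its name, has taken for a name from the list of things; names that differ only in an ending like _2 or _b are one class to them, and where a whole thing is asked for, a point or a joint stands for the part that bears it (a point fixed in the world has none). Each returns a list of dicts, best first, with "score" (0 to 1); they miss things now and then, are a little off and sometimes report something else, mostly with a low value. They report only what shows in the picture. A call takes as long as a camera call.
- spot_in(camera, name): "centre" ([column, row] in pixels, amid what is visible of it).
- silhouettes(camera, name): "mask" (480x640 bool, what is visible of it) and "centre" ([column, row] in pixels, amid what is visible of it).
- tip_of(camera, name): "centre" ([column, row] in pixels: a listed point, or the origin of a listed thing).
The state is a dict: "clock": time; "q": joint angles; "joint_velocities": joint speeds; "tau": joint torques, N m; "position": TCP position; "eef_rot": TCP orientation; "contact_force": force on the tool from outside, world axes, zero at the start; "wrist_torque": the same for the moment, N m; "finger_gap": opening from 0.0 (shut) to 1.0 (fully open).
Only numpy, scipy, OpenCV 4.12 (cv2) and the standard library are available. Lean on these libraries where they do the work, as an engineer would, in place of code of your own. Each camera call takes 0.05 s, during which the arm holds its last target. There are 200 camera calls.

TASK

Release the vial rack carriage of the filling station: turn the lock knob slowly clockwise until you feel its resistance dip as the lock drops into its hidden notch, then let go of it. Then take the upright pull tab lightly and slide the carriage gently, without jerking or forcing it, all the way out to its stop, let go, and leave the things standing around the station where they are.

Things in the scene. Friction and masses are not known exactly. Their poses are not given: they have to be found in the camera images.
- station: Fixed filling station: steel base plate 300 x 290 x 10 mm; origin on the table, x along the carriage's travel (the carriage comes out towards -x), z up. A filling bridge (two posts and a beam along y, y = -13 to 127 mm, top 132 mm high, 30 mm deep) stands across the rear at x = 112 mm.
- lock_housing (a point): Top centre of the grey lock housing (130 x 122 mm, 55 mm high) under the knob. In it a sprung bolt rides on a cam with one unmarked notch. Let go up to about 0.05 rad either side of its middle, the knob settles into the notch by itself. Forced past the notch the knob drags as before and the carriage is locked again; turning back finds the notch from the other side.
- index_knob (a joint): Angle of the lock knob (rad), 0 to 1.8, growing clockwise seen from above; starts at 0 to 0.2. The hidden notch's middle lies anywhere from 0.45 to 1.5. Turning takes about 0.12 N m; from 0.12 rad before the middle this falls to about 0; past the middle it climbs to about 0.34 within 0.12 rad. Standing still it reads 0.1 to 0.2 lower throughout. Faster than 1.5 rad/s is too fast.
- knob_grip (a point): Grip point on the knob's vertical axis, 90 mm above the table. The knob is a black bar 64 mm long (point x), 14 mm thick (point y: the fingers close along it), from 70 to 101 mm above the table, on a round skirt of 48 mm diameter whose top is 70 mm up. The axes turn with the knob.
- carriage (a joint): How far the vial carriage is slid out (m): 0 parked, 0.070 at its stop. Unless the knob stands in its notch the lock blocks it after 1 to 2 mm. Free, it slides with about 3 N of drag and stays where it is left. Faster than 0.25 m/s is too rough.
- pull_tab: The carriage's pull tab, an upright steel tab 22 mm (x) x 14 mm (y: the fingers close along it), from 32 to 82 mm above the table; origin at its grip point, 65 mm up. Pull along its -x. The aluminium vial rack, 84 mm high with its vials, begins 39 mm behind (+x). The forces on it (both pads' squeeze plus the pull) may add up to 70 N: grip with 10 to 25 N.
- spare_rack: Loose bystander: empty aluminium vial rack, 110 x 90 x 42 mm; origin under its centre. Not to be moved.
- reagent_jar: Loose bystander: jar, 56 mm diameter, 80 mm high; origin under its centre. Not to be moved.
- blue_bin: Loose bystander: open blue plastic bin 150 x 110 x 70 mm; origin under its centre. Not to be moved.

How it is judged:
On the way, in this order (a step that is already met when the one before it is completed fails the run):
1. the knob has been turned away from its start towards the notch with the carriage still parked (value of joint index_knob above 0.3 rad and value of joint carriage below 0.004 m), for 0.1 s.
2. the released carriage slides out (value of joint carriage above 0.02 m), for 0.05 s.
At the end, for the whole second after the job is handed in: The carriage is out to its stop (at least 62 of 70 mm) and stays there, with the knob left turned (above 0.3 rad) (value of joint carriage above 0.062 m and value of joint index_knob above 0.3 rad); the robot touches nothing.
It fails at once if the knob is turned faster than 1.5 rad/s (velocity of joint index_knob above 1.5 rad/s or velocity of joint index_knob below -1.5 rad/s).
It fails at once if the pull tab is squeezed and pulled with more than 70 N in all (contact force between anything else and pull_tab above 70 N).
It fails at once if the carriage is slid faster than 0.25 m/s (velocity of joint carriage above 0.25 m/s or velocity of joint carriage below -0.25 m/s).
It fails at once if the spare rack, the jar or the bin is moved by more than 15 mm (distance of any of spare_rack, reagent_jar, blue_bin from where it was at the start of the episode above 0.015 m).
It also fails if it takes over 72 s, if anything falls off the work surface, if the arm or the gripper's body presses on something with over 40 N, if the wrist force passes 120 N, or if a joint passes its speed limit or range.

## Working session

There is one attempt and no reset: what is moved stays moved. The work goes in short steps, each a Python script; the robot and the scene stay as the last script left them, time stands still between calls to the robot, and variables do not carry over. Pictures are saved under pics/ and viewed, about 8 in all and at most 12, crops included, and the job is handed in when it is done.

```bash
mkdir -p pics; ls; python3 - <<'E'
from cell import *
import cv2, numpy as np
ims=[]
for c in ["scene","top"]:
    f=grab_frame(c); cv2.imwrite(f"pics/{c}0.png",f["img"][:,:,::-1])
    print(c,f["fx"],f["cx"],f["cy"],np.round(f["cam_to_world"],3).tolist())
    for n in ["station","lock_housing","knob_grip","pull_tab","spare_rack","reagent_jar","blue_bin"]:
        print(n,[(np.round(d["centre"],1).tolist(),round(d["score"],2)) for d in tip_of(c,n)[:2]])
s=get_state();print(s)
E
```

```text
pics
scene 483.65257498123196 316.6173072818559 238.6306955123429 [[0.386, 0.7, -0.601, 1.118], [0.923, -0.294, 0.25, -0.197], [-0.002, -0.651, -0.759, 0.8], [0.0, 0.0, 0.0, 1.0]]
station [([335.3, 288.5], 0.63)]
lock_housing [([299.7, 282.0], 0.8)]
knob_grip [([296.8, 270.9], 0.95)]
pull_tab [([344.1, 234.8], 0.67)]
spare_rack [([470.8, 276.9], 0.71), ([204.5, 332.6], 0.29)]
reagent_jar [([209.6, 273.6], 0.62)]
blue_bin [([202.9, 332.6], 0.68)]
top 544.0651762046449 321.23612160634116 230.30475121105553 [[-0.008, -0.998, 0.062, 0.498], [-1.0, 0.009, 0.023, 0.037], [-0.024, -0.062, -0.998, 1.076], [0.0, 0.0, 0.0, 1.0]]
station [([323.9, 205.5], 0.82)]
lock_housing [([366.3, 200.0], 0.72)]
knob_grip []
pull_tab [([294.4, 238.3], 0.51), ([438.9, 269.8], 0.3)]
spare_rack [([190.7, 165.9], 0.68)]
reagent_jar [([442.0, 270.8], 0.78)]
blue_bin [([459.6, 200.3], 0.97)]
{'clock': 0.8, 'q': array([ 1.03979147e+00,  3.26166152e-01, -1.92605741e-01,  1.05195140e+00,
       -4.95408955e-06,  1.43658631e+00]), 'joint_velocities': array([ 0.00015314, -0.00056628,  0.00021598,  0.0010769 ,  0.0005669 ,
        0.00040983]), 'tau': array([ 6.32942665e-04, -4.43274987e+01,  2.62744099e+01,  1.00476776e-03,
       -4.62892487e-06, -1.18709019e-05]), 'position': array([0.21256974, 0.50730066, 0.2312971 ]), 'eef_rot': array([-2.61568476e+00, -1.74000714e+00, -1.06566957e-04]), 'contact_force': array([-0.14623053, -0.02927958,  0.78966309]), 'wrist_torque': array([-0.00717161,  0.01541706, -0.04249173]), 'finger_gap': 0.999002398948559}
```

```bash
cat > h.py <<'E'
from cell import *
import numpy as np, cv2
from scipy.spatial.transform import Rotation as R
def ray(f,px,z,T=None):
    T=f["cam_to_world"] if T is None else T
    d=T[:3,:3]@np.array([(px[0]-f["cx"])/f["fx"],(px[1]-f["cy"])/f["fy"],1])
    return T[:3,3]+d*(z-T[2,3])/d[2]
def wrist():
    s=get_state(); f=grab_frame("wrist"); T=np.eye(4)
    T[:3,:3]=R.from_rotvec(s["eef_rot"]).as_matrix(); T[:3,3]=s["position"]
    f["cam_to_world"]=T@np.asarray(f["T_tool_cam"]); return f
def down(a):  # tool down, jaw (tool x) along world angle a
    c,s=np.cos(a),np.sin(a)
    return R.from_matrix(np.array([[c,s,0],[s,-c,0],[0,0,-1.]])).as_rotvec()
E
python3 - <<'E'
from h import *
fs={c:grab_frame(c) for c in["scene","top"]}
for n,c,p,z in [("knob","scene",(296.8,270.9),.09),("house","scene",(299.7,282),.055),("house","top",(366.3,200),.055),("tab","scene",(344.1,234.8),.065),("tab","top",(294.4,238.3),.065),("station","scene",(335.3,288.5),0),("station","top",(323.9,205.5),0),("spare","top",(190.7,165.9),0),("jar","top",(442,270.8),0),("bin","top",(459.6,200.3),0)]:
    print(n,c,ray(fs[c],p,z).round(4))
t=fs["top"]["img"][100:380,120:520]; s=fs["scene"]["img"][140:420,150:550]
cv2.imwrite("pics/a.png",cv2.resize(np.hstack([t,s]),None,fx=1,fy=1)[:,:,::-1])
E
```

```text
knob scene [ 0.6135 -0.0265  0.09  ]
house scene [ 0.615  -0.0224  0.055 ]
house top [ 0.6181 -0.0248  0.055 ]
tab scene [0.548  0.1002 0.065 ]
tab top [0.5466 0.1105 0.065 ]
station scene [0.6203 0.0503 0.    ]
station top [0.6145 0.0562 0.    ]
spare top [0.6972 0.3231 0.    ]
jar top [ 0.4834 -0.1745  0.    ]
bin top [ 0.6221 -0.2121  0.    ]
```

View pics/a.png

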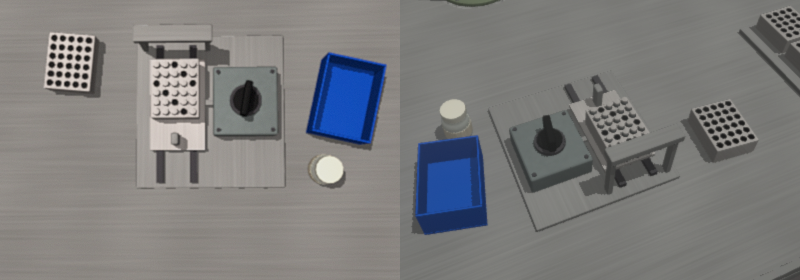

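The top and scene views agree. The knob is at about top pixel (365,197), its bar roughly along station x. The tab is at about (295,240), the bin and jar are to the right, and the spare rack is far left. Next is a close look with the wrist camera.

```bash
python3 - <<'E'
from h import *
movep([0.575,0.03,0.30],down(np.pi/2))
f=wrist(); print(f["cam_to_world"].round(3).tolist(), get_state()["q"].round(3))
for n,z in [("knob_grip",.09),("pull_tab",.065),("lock_housing",.055),("station",0)]:
    print(n,[(np.round(d["centre"],1).tolist(),round(d["score"],2),ray(f,d["centre"],z).round(4).tolist()) for d in tip_of("wrist",n)[:2]])
for n,z in [("pull_tab",.082),("index_knob",.1),("lock_housing",.055)]:
    for d in silhouettes("wrist",n)[:1]:
        m=d["mask"].astype(np.uint8); c=max(cv2.findContours(m,0,2)[0],key=cv2.contourArea)
        w=np.array([ray(f,p,z)[:2] for p in cv2.boxPoints(cv2.minAreaRect(c))])
        e=np.diff(np.vstack([w,w[:1]]),axis=0)
        print(n,round(d["score"],2),w.mean(0).round(4),[(round(np.hypot(*v),4),round(np.degrees(np.arctan2(v[1],v[0])),1)) for v in e[:2]])
cv2.imwrite("pics/w1.png",f["img"][:,:,::-1])
E
```

```text
[[-0.0, 0.963, 0.269, 0.507], [1.0, 0.0, 0.001, 0.03], [0.0, 0.269, -0.963, 0.443], [0.0, 0.0, 0.0, 1.0]] [-0.075  0.341  0.005  1.234  0.    -0.076]
knob_grip [([262.1, 255.7], 0.56, [0.6195, -0.0251, 0.09])]
pull_tab [([405.3, 172.0], 0.94, [0.5464, 0.1063, 0.065])]
lock_housing [([264.9, 244.5], 0.8, [0.619, -0.0273, 0.055])]
station [([340.1, 230.2], 0.92, [0.6181, 0.0498, 0.0])]
pull_tab 0.83 [0.5448 0.1035] [(np.float64(0.0209), np.float64(90.0)), (np.float64(0.0245), np.float64(3.6))]
index_knob 0.67 [0.6026 0.0961] [(np.float64(0.1599), np.float64(179.6)), (np.float64(0.0904), np.float64(88.8))]
lock_housing 0.75 [0.6313 0.0418] [(np.float64(0.3467), np.float64(174.6)), (np.float64(0.2584), np.float64(89.6))]
```

View pics/w1.png

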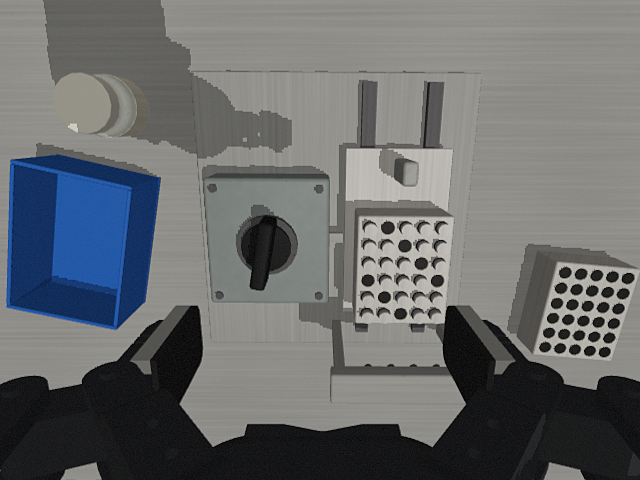

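The wrist view shows the knob bar running from about (269,218) to (260,289). The tab top is at about (406,168), and the station's edges lie parallel to the image axes (yaw about 0). I'll grip the knob from these.

```bash
python3 - <<'E'
from h import *
f=wrist()
a,b=ray(f,(269,217),.101),ray(f,(259.5,289),.101)
c=(a+b)/2; ang=np.arctan2(*(b-a)[1::-1]); print(a,b,c,np.hypot(*(b-a)[:2]),ang)
# skirt/dark segmentation of bar for check
g=f["img"].max(2); m=np.zeros_like(g); m[205:300,225:305]=(g[205:300,225:305]<22)
cc=max(cv2.findContours(m.astype(np.uint8),0,2)[0],key=cv2.contourArea); print(cv2.minAreaRect(cc))
k=(c+[0.6187,-.0255,0])/2 if False else c
movep([c[0],c[1],0.15],down(np.pi/2+ang))
f=wrist()
for n,z in [("knob_grip",.09),("lock_housing",.055)]:
    print(n,[(np.round(d["centre"],1).tolist(),round(d["score"],2),ray(f,d["centre"],z).round(4).tolist()) for d in tip_of("wrist",n)[:1]])
cv2.imwrite("pics/w2.png",f["img"][:,:,::-1]); print(get_state()["q"].round(3),get_state()["clock"])
E
```

```text
[ 0.58129522 -0.01664916  0.101     ] [ 0.64777388 -0.0276001   0.101     ] [ 0.61453455 -0.02212463  0.101     ] 0.0673745885842423 -0.16326244850724886
((261.1402282714844, 251.38951110839844), (35.50082015991211, 73.1838607788086), 25.20112419128418)
knob_grip [([319.8, 267.8], 0.58, [0.6187, -0.025, 0.09])]
lock_housing [([315.5, 251.9], 0.59, [0.6202, -0.0282, 0.055])]
[-0.155  0.503 -0.129  0.934  0.     0.007] 4.35
```

View pics/w2.png

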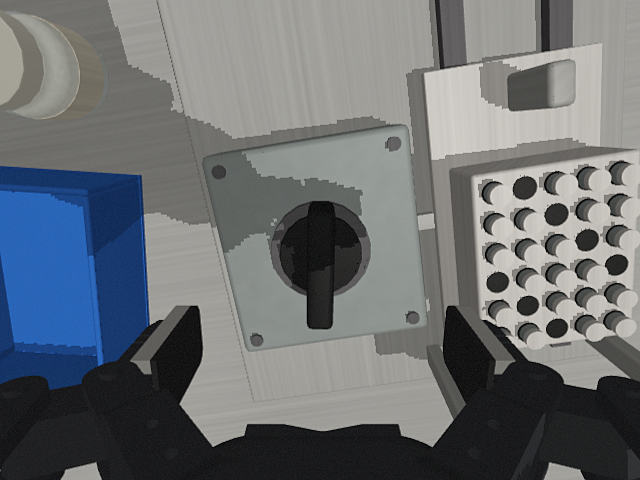

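```bash
cat > knob.py <<'E'
A0=-0.16326
E
python3 - <<'E'
from h import *
from knob import A0
f=wrist()
a,b=ray(f,(321,203),.101),ray(f,(318.5,327),.101); c=(a+b)/2
print(a,b,c,np.arctan2(*(b-a)[1::-1]))
x,y=(c[0]+.6187)/2,(c[1]-.025)/2; print(x,y)
t=get_state()["clock"]
move_l([x,y,.13],rot=down(np.pi/2+A0)); print(get_state()["clock"]-t)
for d in (.03,.06,.03,0):
    t=get_state()["clock"]; move_l([x,y,.13],rot=down(np.pi/2+A0-d)); print("rot t",get_state()["clock"]-t)
print(move_l([x,y,.073],velocity=.08,until_force=8),get_state()["position"])
z0=np.mean([get_state()["wrist_torque"] for _ in range(3)],0); print(z0)
grab(30); s=get_state(); print(s["finger_gap"],s["contact_force"],s["wrist_torque"],s["clock"],s["position"])
E
```

```text
[ 0.58387599 -0.0181847   0.101     ] [ 0.64921173 -0.0303255   0.101     ] [ 0.61654386 -0.0242551   0.101     ] -0.1837261436413538
0.6176219290246158 -0.024627551409251443
0.28329999999999966
rot t 0.25
rot t 0.25
rot t 0.25
rot t 0.25
False [ 0.61803547 -0.02469794  0.07336751]
[0.01839694 0.00630558 0.01611505]
0.15603524903633384 [0.31055754 4.05742694 2.5818016 ] [ 0.63397765 -0.01770318  0.01604359] 7.2 [ 0.61788403 -0.02376956  0.07329525]
```

```bash
cat >> knob.py <<'E'
from h import *
X,Y,Z=.6177,-.0243,.0733
def turn(d):
    move_l([X,Y,Z],rot=down(np.pi/2+A0-d)); s=get_state()
    r=R.from_rotvec(s["eef_rot"]).as_matrix(); yaw=np.arctan2(r[1,0],r[0,0])
    print(round(d,3),"act",round(np.pi/2+A0-yaw,3),"Tz",round(s["wrist_torque"][2],3),"F",s["contact_force"].round(1),round(s["clock"],2))
    return s["wrist_torque"][2]
E
python3 - <<'E'
from knob import *
for i in range(1,8): turn(.03*i)
E
```

```text
0.03 act 0.029 Tz -0.146 F [0.6 4.  0.3] 7.45
0.06 act 0.059 Tz -0.171 F [0.3 4.7 0. ] 7.7
0.09 act 0.089 Tz -0.147 F [ 0.9  5.3 -0.4] 7.95
0.12 act 0.119 Tz -0.114 F [0.9 6.3 0.4] 8.2
0.15 act 0.149 Tz -0.151 F [0.5 4.1 0. ] 8.45
0.18 act 0.179 Tz -0.143 F [0.4 4.1 0.8] 8.7
0.21 act 0.209 Tz -0.139 F [ 1.4  4.4 -0.4] 8.95
```

```bash
python3 - <<'E'
from knob import *
h=[]
for i in range(8,48):
    h.append(turn(.03*i))
    if len(h)>2 and abs(h[-1]+.145)>.06 and abs(h[-2]+.145)>.06: break
E
```

```text
0.24 act 0.239 Tz -0.17 F [ 0.6  5.1 -1.2] 9.2
0.27 act 0.269 Tz -0.147 F [ 1.2  6.2 -0.5] 9.45
0.3 act 0.299 Tz -0.137 F [ 1.4  4.7 -0.3] 9.7
0.33 act 0.329 Tz -0.12 F [2.1 4.6 0.2] 9.95
0.36 act 0.359 Tz -0.17 F [1.2 5.3 0.1] 10.2
0.39 act 0.389 Tz -0.14 F [1.4 5.4 0.7] 10.45
0.42 act 0.419 Tz -0.174 F [ 0.9  4.3 -0. ] 10.7
0.45 act 0.449 Tz -0.116 F [1.1 5.  0.2] 10.95
0.48 act 0.479 Tz -0.118 F [ 1.8  4.7 -0.8] 11.2
0.51 act 0.509 Tz -0.115 F [0.6 5.2 0.3] 11.45
0.54 act 0.539 Tz -0.148 F [ 1.   5.6 -0.2] 11.7
0.57 act 0.569 Tz -0.151 F [1.2 5.6 0. ] 11.95
0.6 act 0.599 Tz -0.081 F [ 1.1  4.7 -0.2] 12.2
0.63 act 0.63 Tz -0.162 F [0.5 5.1 0.8] 12.45
0.66 act 0.66 Tz -0.145 F [0.5 4.7 0.7] 12.7
0.69 act 0.69 Tz -0.111 F [ 1.2  5.7 -0.6] 12.95
0.72 act 0.719 Tz -0.153 F [1.3 5.3 0.5] 13.2
0.75 act 0.75 Tz -0.085 F [1.  5.2 0.8] 13.45
0.78 act 0.78 Tz -0.205 F [0.6 5.3 0.7] 13.7
```

```bash
cat >> knob.py <<'E'
def turn(d):
    move_l([X,Y,Z],rot=down(np.pi/2+A0-d)); v=[]
    for _ in range(6): v.append(get_state()["wrist_torque"][2]); sleep(.02)
    print(round(d,3),"Tz",round(np.mean(v),3),"sd",round(np.std(v),3),round(get_state()["clock"],2)); return np.mean(v)
E
python3 - <<'E'
from knob import *
h=[]
for i in range(26,53):
    h.append(turn(.03*i))
    if len(h)>3 and abs(h[-1]-np.median(h))>.07 and abs(h[-2]-np.median(h))>.05: break
E
```

```text
0.78 Tz -0.143 sd 0.02 14.05
0.81 Tz -0.225 sd 0.015 14.4
0.84 Tz -0.298 sd 0.028 14.75
0.87 Tz -0.28 sd 0.024 15.1
0.9 Tz -0.103 sd 0.035 15.45
```

The resistance is at its lowest between 0.84 and 0.87 and rises by 0.90. I'll back off slightly to 0.86, let go and look at the tab.

```bash
python3 - <<'E'
from knob import *
turn(.86)
let_go(); sleep(.2)
move_l([X,Y,.17]); 
movep([.546,.105,.17],down(np.pi/2))
f=wrist()
print([(np.round(d["centre"],1).tolist(),round(d["score"],2),ray(f,d["centre"],.065).round(4).tolist()) for d in tip_of("wrist","pull_tab")[:2]])
for d in silhouettes("wrist","pull_tab")[:1]: print(d["score"],cv2.boundingRect(d["mask"].astype(np.uint8)))
cv2.imwrite("pics/w3.png",f["img"][:,:,::-1]); print(get_state()["clock"],get_state()["contact_force"])
for p in [(320,200),(320,240),(320,280)]: print(p,ray(f,p,.082))
E
```

```text
0.86 Tz -0.107 sd 0.028 15.8
[([331.0, 239.6], 0.69, [0.5464, 0.1091, 0.065])]
0.66 (318, 214, 24, 50)
18.425 [-0.36506908 -0.44500041 -0.37048636]
(320, 200) [0.51822019 0.10231249 0.082     ]
(320, 240) [0.5420014  0.10222164 0.082     ]
(320, 280) [0.56712464 0.10212566 0.082     ]
```

View pics/w3.png

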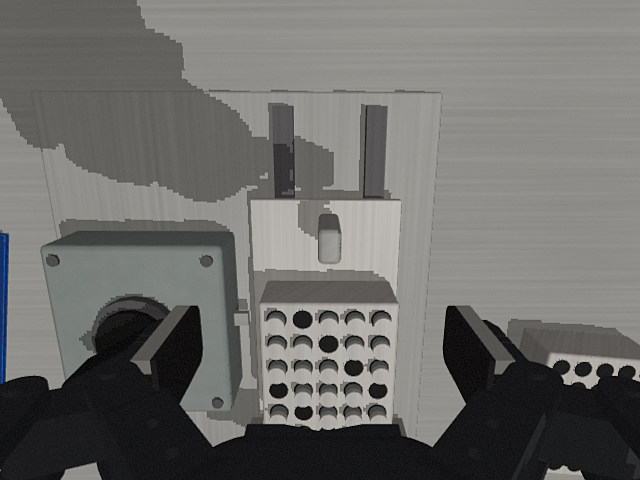

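The tab's top face is at about (330,248), which puts the tab at roughly (0.547, 0.1085). I'll grip it lightly and test-pull with a force guard.

```bash
python3 - <<'E'
from h import *
x,y=.547,.1085
move_l([x,y,.12]); print(move_l([x,y,.047],velocity=.08,until_force=6))
grab(20); s=get_state(); print(s["finger_gap"],s["contact_force"],s["position"])
p=s["position"]
print("blocked",move_l([p[0]-.008,p[1],p[2]],velocity=.02,until_force=9)); s=get_state(); print(s["contact_force"],s["position"],s["clock"])
E
```

```text
False
0.15891813504587268 [-0.10857789  0.62984757  1.52973384] [0.54704948 0.10871493 0.04715221]
blocked False
[1.10310654 0.88725871 0.06180336] [0.53870352 0.10874644 0.04714171] 21.1583
```

```bash
python3 - <<'E'
from h import *
p=get_state()["position"]
print(move_l([.547-.064,p[1],p[2]],velocity=.04,until_force=10)); s=get_state(); print(s["contact_force"],s["position"])
print(move_l([.547-.074,p[1],p[2]],velocity=.015,until_force=9)); s=get_state(); print(s["contact_force"],s["position"],s["clock"])
E
```

```text
False
[ 1.15087426  4.29676165 -0.49846232] [0.48278449 0.10896268 0.04714751]
True
[ 0.69079899 -0.63907654  2.17017904] [0.47707428 0.10903827 0.04713175] 23.225
```

```bash
python3 - <<'E'
from h import *
let_go(); sleep(.2)
p=get_state()["position"]
move_l([p[0],p[1],.2]); movep([.40,.109,.30],down(np.pi/2)); sleep(.3)
s=get_state(); print(s["contact_force"],s["clock"])
f=wrist(); print([(round(d["score"],2),ray(f,d["centre"],.065).round(4).tolist()) for d in tip_of("wrist","pull_tab")[:1]])
t=grab_frame("top")
for n in ["spare_rack","reagent_jar","blue_bin","pull_tab"]: print(n,[(np.round(d["centre"],1).tolist(),round(d["score"],2)) for d in tip_of("top",n)[:1]])
cv2.imwrite("pics/end.png",np.hstack([f["img"][:400,160:560],t["img"][60:460,150:550]])[:,:,::-1])
E
```

```text
[0.03280958 0.41492067 0.32979334] 26.1583
[(0.7, [0.479, 0.1095, 0.065])]
spare_rack [([190.6, 166.7], 0.87)]
reagent_jar [([439.7, 269.8], 0.83)]
blue_bin [([458.1, 202.2], 0.82)]
pull_tab []
```

View pics/end.png

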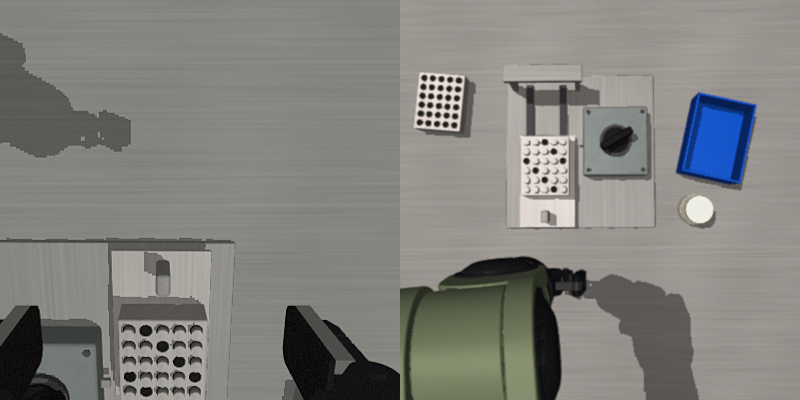

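The carriage is fully out: the tab is at about crop pixel (545,216) in the top view, at the front of its plate. The knob is still turned, the bystanders are in place and the arm is clear.

```bash
python3 -c "
from cell import *
sign_off()"
```

```text
the job is handed in; nothing more can be done
```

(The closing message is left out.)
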